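# Open the circuit-board holder by its ratchet release

### The arm

A 7-joint arm with a two-finger parallel gripper is mounted at the origin on the work surface. World frame = base frame: x ahead of the robot, y to its left, z up, the work surface at z = 0. Lengths are in mm, angles in rad, forces in N, time in s.
With the tool pointing down it reaches from about 400 to 900 mm from the base axis. Payload 5.5 kg.
Tool frame: the origin (TCP) lies between the finger pads; the fingertips stand 8 mm ahead of it and the grasp point (between the pads) lies 11 mm behind it; x points along the fingers, y is the direction in which the jaws open and shut, and the axes are right-handed (so a half turn about x gives the same grasp; the last joint's range is limited). The gripper opens to 85 mm and grips with 20 to 120 N. Pads are 22 mm wide; open, the fingers measure 114 mm over their backs; the gripper's body (76 mm by 85 mm) begins 54 mm behind the grasp point. The pads swing forward as they close: fully open they stand 13 mm farther back than shut.
Start: joints at [-1.005, 0.501, -0.427, 1.55, 0.221, 1.138, -0.21], TCP at [193.788, 620.44, 239.31] pointing down, gripper open.
Joint ranges: [-2.88, 2.88], [-0.31, 2.03], [-1.54, 1.56], [0.2, 2.42], [-1.41, 4.55], [0.19, 2.02], [-2.57, 2.57]. Speed limits (rad/s): [2.57, 2.57, 3.14, 3.14, 3.14, 3.14, 3.14].

### API

Orientations are given as a unit quaternion [w, x, y, z].
In Python, from station import monitor, viewer, order gives the robot as it stands. The module is installed in compiled form; this text tells all that it offers.
- The arm moves only by the tool carry_out, never from a script. Its argument "commands" is one flat list of numbers, 6 for each row, row after row: the shift along the world's x, y, z in cm, then the turn, a rotation vector about the world's x, y, z in degrees. In form: [x, y, z, rx, ry, rz, x, y, z, rx, ry, rz, ...]. A call has exactly 10 rows; each row is the pose to reach, as a shift and turn from the pose measured when the call began; what a row does not reach only later rows make up. A row lasts 1/8 s, in which the tool goes at most 62.5 mm and 10.7 degrees, less where a joint would pass 70% of its speed; a pose out of reach is approached as far as the arm can. A call with a gripper value outside its range is refused whole. "jaw" is the opening, from 0 (shut) to 1 (fully open), set as the call begins (left out, the last holds). The fingers move at their own pace and stop on an object; "newtons" is the grip in N (left out, the last holds). Time passes only in rows, so rows that repeat a pose let the fingers close, or fill a call up. It gives the time, the measured TCP pose, the force and the opening at its end, in the units of the state.
- monitor.observe(): the state, without advancing time (a new reading comes with each control period).
- viewer.grab_frame(name): name is "side" or "top"; returns a dict with "color" (480x640x3 uint8, blue, green, red), "mtx" (3x3 intrinsics, pixels), "k1" (the pictures are not rectified: a ray, as slopes to the right and down, at radius r is drawn at 1 + k1 r^2 times it, then the intrinsics apply), "R" (3x3) and "t" (3): a world point X has camera coordinates R X + t. Camera axes: x right, y down, z forward; pixel columns grow to the right and rows downward; lengths in mm; the calibration is good to about 2 mm. A picture is of the moment at which its call begins. There is no depth.
- order.sign_off(): hands the job in, once; it reports no verdict.
The state is a dict: "time_s": time; "joint_positions": joint angles; "qd": joint speeds; "joint_efforts": joint torques, N m; "tool_pos": TCP position; "tool_rot": TCP orientation; "ft_force": force on the tool from outside, world axes, zero at the start; "wrist_torque": the same for the moment, N m; "grip_width": finger opening in mm.
Only numpy, scipy, OpenCV 4.12 (cv2) and the standard library are available. Lean on these libraries where they do the work, as an engineer would, in place of code of your own. Each camera call takes 0.05 s, during which the arm holds its last target.

### The job

Open the circuit-board holder: with the fingertips press the red release pad on the sliding jaw down and, keeping it pressed, push the jaw back along its bar, away from the board, until it meets the blue stop; then let go and move clear. Do not grasp anything, leave the board standing where it is, and do not disturb the other things on the desk.

Things in the scene. Friction and masses are not known exactly. Their poses are not given: they have to be found in the camera images.
- holder: Circuit-board holder fixed to the desk, base plate 120 x 290 x 6 mm, 84 mm high at most. Origin at desk level under the bar; y runs along the steel bar (16 mm wide, top at 36 mm, ratchet teeth under it), z up. Black fixed jaw at y = -130 to -110 mm (top 50 mm), end post at y = 137 to 153 mm. The board stands between the fixed and the sliding jaw; the sliding jaw opens towards +y.
- jaw (a joint): Travel of the sliding jaw along the bar, m: 0 closed, grows as it moves back (holder +y). Starts up to 6 mm open. The ratchet stops it moving back (after at most 7 mm of play) unless the red pad is pressed 5 mm or more; then it slides with about 3 N friction and stays where it is left.
- release (a joint): How far the red pad is pressed, in m: 0 up, 0.009 fully down. Spring: about 1.4 N to start it, 5.3 N fully down; it springs up when let go and the ratchet catches again.
- pad_top (a point): Centre of the top of the red release pad, 64 mm above the desk when up; 40 mm (holder x) by 32 mm (y), goes straight down, rides on the sliding jaw. 17.5 mm from its centre towards holder +y is the face of a black upright thumb rest fixed to the jaw, 56 mm wide, 7 mm thick, 20 mm higher than the pad: a fingertip on the pad pushes the jaw by it. The other three sides are open.
- jaw_back (a point): Middle of the sliding jaw's back face (towards holder +y), 45 mm above the desk, 24.5 mm from the pad's centre along holder y; axes as the holder's. The jaw is grey, 56 mm wide, top 52 mm under the pad, with a black plate 100 mm wide facing the board, top 52 mm.
- stop_face (a point): Middle of the face of the blue stop block that the jaw's back comes up against, 45 mm above the desk; axes as the holder's. The stop is clamped to the bar and does not move: 44 mm wide, 16 mm along the bar, its top 51 mm, with a brass screw to 59 mm. Its place along the bar varies.
- board: Green circuit board 110 x 70 mm (holder x by y) on four brass standoffs, loose, standing on the holder's base plate between the jaws with about 2 mm of play at the fixed jaw; origin under its middle at the standoffs' feet, board top 36 mm above the origin (42 mm above the desk). Must stay standing in its place.
- camera: Small camera module on a black foot 44 x 44 mm, 48 mm tall, loose on the desk beside the holder; origin under its middle. Leave alone.
- stick: Black and pink memory stick 20 x 69 x 11 mm lying on the desk beside the holder; origin under its middle. Leave alone.
- spacer: Single upright brass spacer, 16 mm across, 36 mm tall, loose beside the holder; origin under its middle. Leave alone.
- driver: Orange screwdriver lying on the desk beside the holder, 150 mm long, 18 mm wide, 16 mm high; origin near its middle on the desk. Leave alone.
- mug: White mug, 80 mm across, 90 mm tall, at one side of the desk; origin under its middle. Leave alone.
- pot: Dark pen pot with pens, 84 mm across, 145 mm tall with the pens, at one side of the desk; origin under its middle. Leave alone.
Not all that is in view belongs to the job. Of the things that look like the board, the middle-sized one is meant.

How it is judged:
By the outcome, as a careful person would: the job done as asked, in the order asked, and still so for the second after the job is handed in, with the robot touching nothing.
It also fails if it takes over 32 s, if anything falls off the work surface, if the arm or the gripper's body presses on something with over 40 N, if the wrist force passes 120 N, or if a joint passes its speed limit or range.

## Working session

There is one attempt and no reset: what is moved stays moved. The work goes in short steps, Python scripts to look and compute and a tool call to move; the robot and the scene stay as the last step left them, time stands still between calls to the robot, and variables do not carry over. Pictures are saved under pics/ and viewed, and the job is handed in when it is done.

Besides the shell and the picture viewer there is one more tool, called after ">>>" as a command line: name --argument value ..., lists and objects as JSON in quotes. carry_out: Moves the arm, as the interface text tells. Its arguments: {"type":"object","properties":{"commands":{"type":"array"},"jaw":{"type":"number"},"newtons":{"type":"number"}},"required":["commands"]}

```bash
mkdir -p pics; cat > h.py <<'E'
import numpy as np,cv2,pickle
from station import monitor,viewer,order
def grab(n,tag):
    f=viewer.grab_frame(n);cv2.imwrite(f'pics/{tag}.png',f['color']);pickle.dump(f,open(f'pics/{tag}.pkl','wb'));return f
def load(tag): return pickle.load(open(f'pics/{tag}.pkl','rb'))
def ray(f,u,v):
    K=np.array(f['mtx']);d=cv2.undistortPoints(np.array([[[u,v]]],float),K,np.array([f['k1'],0,0,0.]))[0,0]
    R=np.array(f['R']);t=np.array(f['t']).ravel()
    return -R.T@t,R.T@np.array([d[0],d[1],1])
def onz(f,u,v,z):
    c,d=ray(f,u,v);return c+d*(z-c[2])/d[2]
def proj(f,X):
    R=np.array(f['R']);t=np.array(f['t']).ravel();rv=cv2.Rodrigues(R)[0]
    return cv2.projectPoints(np.array(X,float).reshape(-1,3),rv,t,np.array(f['mtx']),np.array([f['k1'],0,0,0.]))[0][:,0]
E
python3 - <<'E'
from h import *
for n in('side','top'):
    f=grab(n,n+'0');c=-np.array(f['R']).T@np.array(f['t']).ravel();print(n,c,f['k1'],np.array(f['mtx']).tolist())
s=monitor.observe();print(s)
E
```

```text
side [ 126.83677395 -957.37275023 1018.05240597] 0.03940977275674587 [[550.985270540605, 0.0, 326.0240996933949], [0.0, 550.985270540605, 246.19112840233424], [0.0, 0.0, 1.0]]
top [ 317.16902293  -17.73774595 1311.09567634] -0.12168917668601083 [[596.754778119243, 0.0, 319.8817666543967], [0.0, 596.754778119243, 245.7125638445774], [0.0, 0.0, 1.0]]
{'time_s': 0.1, 'joint_positions': array([-1.00481954,  0.50173611, -0.42680113,  1.55136326,  0.22079587,
        1.13830244, -0.21027821]), 'qd': array([-2.11640528e-03, -2.24204694e-03, -4.28521728e-04, -2.46830088e-03,
        1.50515982e-03, -6.26507670e-05, -3.54204684e-05]), 'joint_efforts': array([-1.14271158e-02, -5.70821500e+01, -5.83889812e+00, -2.81749070e+01,
        1.05109729e-02,  5.62723348e-03, -6.97123468e-06]), 'tool_pos': array([193.66736894, 619.82845189, 238.36635549]), 'tool_rot': array([ 0.69890985,  0.10600502,  0.69913538, -0.1072272 ]), 'ft_force': array([-0.14366686,  0.31704036, -0.06318053]), 'wrist_torque': array([-0.01812483,  0.05458829,  0.00185017]), 'grip_width': 85.52641574090755}
```

View pics/side0.png

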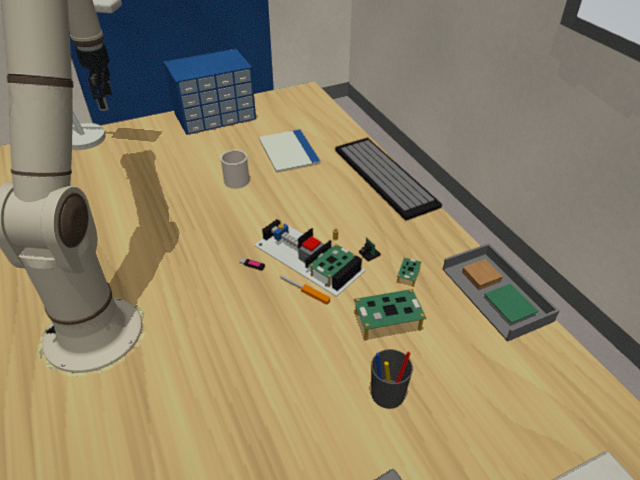

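View pics/top0.png

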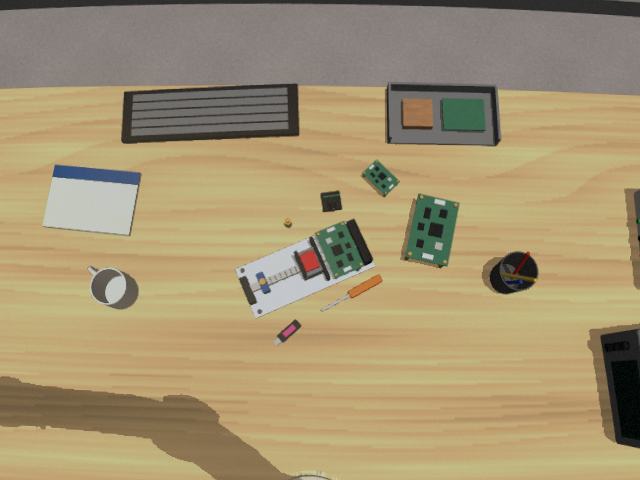

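The side view shows the holder at about (310,260), with the red pad near (313,243). The top view has the red pad at (309,261), the blue stop at (263,283) and the board at (342,248).

```bash
python3 - <<'E'
from h import *
f=load('top0');g=load('side0')
a=cv2.resize(f['color'][210:325,225:385],None,fx=5,fy=5,interpolation=cv2.INTER_CUBIC);cv2.imwrite('pics/tz.png',a)
b=cv2.resize(g['color'][210:300,235:375],None,fx=5.5,fy=5.5,interpolation=cv2.INTER_CUBIC);cv2.imwrite('pics/sz.png',b)
def mask(im,lo,hi,roi):
    h=cv2.cvtColor(im,cv2.COLOR_BGR2HSV);m=cv2.inRange(h,lo,hi)
    z=np.zeros_like(m);x0,y0,x1,y1=roi;z[y0:y1,x0:x1]=m[y0:y1,x0:x1];return z
def big(m):
    c=max(cv2.findContours(m,cv2.RETR_EXTERNAL,cv2.CHAIN_APPROX_NONE)[0],key=cv2.contourArea)
    M=cv2.moments(m);return cv2.minAreaRect(c),(M['m10']/M['m00'],M['m01']/M['m00']),int((m>0).sum())
r=mask(f['color'],(0,150,150),(8,255,255),(285,235,330,290));q=big(r);print('red top',q,onz(f,*q[1],64))
box=cv2.boxPoints(q[0]);print([onz(f,*p,64).round(1).tolist() for p in box])
r=mask(g['color'],(0,150,130),(8,255,255),(295,225,330,260));q2=big(r);print('red side',q2,onz(g,*q2[1],64))
b=mask(f['color'],(100,100,50),(130,255,255),(245,265,285,300));q=big(b);print('blue',q,onz(f,*q[1],51))
print([onz(f,*p,51).round(1).tolist() for p in cv2.boxPoints(q[0])])
w=mask(f['color'],(0,0,170),(180,40,255),(230,210,385,325))
ys,xs=np.nonzero(w);h=cv2.convexHull(np.c_[xs,ys].astype(np.int32));R=cv2.minAreaRect(h);bp=cv2.boxPoints(R);print('plate',R)
P=[onz(f,*p,6) for p in bp];print(np.round(P,1).tolist(),[np.linalg.norm(P[i]-P[i-1]).round(1) for i in range(4)])
E
```

```text
red top (((309.0979309082031, 260.3453674316406), (17.565488815307617, 13.910242080688477), 66.03751373291016), (309.07287449392715, 260.26720647773277), 247) [557.61620582   6.88286686  64.        ]
[[568.5, 28.2, 64.0], [581.1, 1.2, 64.0], [546.5, -14.4, 64.0], [534.0, 12.4, 64.0]]
red side (((311.1585388183594, 242.57318115234375), (10.151294708251953, 14.524161338806152), 51.34019470214844), (311.1417322834646, 242.54330708661416), 127) [553.97302376   3.29391081  64.        ]
blue (((265.10003662109375, 287.7000427246094), (5.81377649307251, 5.813776969909668), 63.43495178222656), (262.6666666666667, 282.06060606060606), 66) [511.49206494 105.54884716  51.        ]
[[502.1, 108.4, 51.0], [507.8, 97.4, 51.0], [496.7, 91.6, 51.0], [491.0, 102.5, 51.0]]
plate ((308.2355041503906, 276.4664611816406), (72.52692413330078, 130.63609313964844), 66.64443969726562)
[[546.8, 175.1, 6.0], [669.1, -91.7, 6.0], [517.6, -155.3, 6.0], [400.5, 106.5, 6.0]] [np.float64(161.5), np.float64(293.5), np.float64(164.3), np.float64(286.8)]
```

View pics/tz.png

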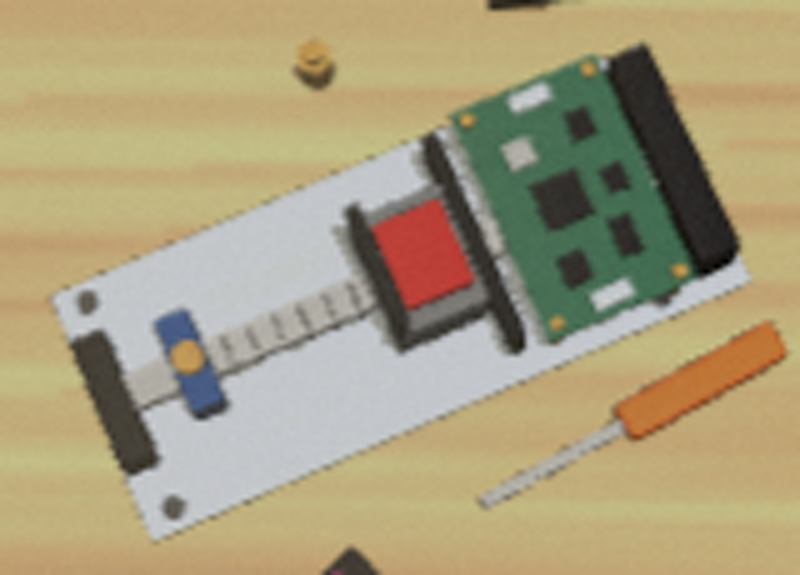

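View pics/sz.png

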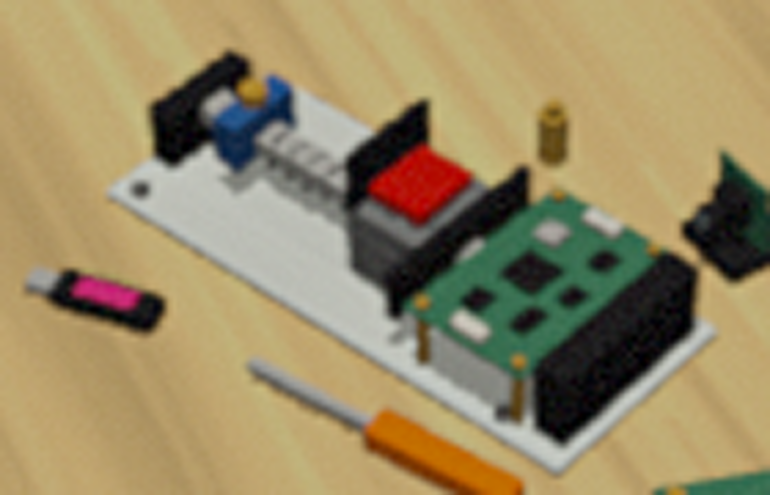

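```bash
python3 - <<'E'
from h import *
f=load('top0');g=load('side0')
T=lambda p,z:onz(f,225+(p[0]+.5)/5-.5,210+(p[1]+.5)/5-.5,z)
S=lambda p,z:onz(g,235+(p[0]+.5)/5.5-.5,210+(p[1]+.5)/5.5-.5,z)
pl=[T(p,6) for p in[(52,298),(155,540),(750,278)]];print('plateT',np.round(pl,1).tolist(),[np.linalg.norm(pl[i]-pl[i+1]) for i in(0,1)])
ps=[S(p,6) for p in[(108,193),(560,472),(715,330)]];print('plateS',np.round(ps,1).tolist(),[np.linalg.norm(ps[i]-ps[i+1]) for i in(0,1)])
d=pl[1]-pl[2];print('ang +y T',np.degrees(np.arctan2(d[1],d[0])))
d=ps[0]-ps[1];print('ang +y S',np.degrees(np.arctan2(d[1],d[0])))
d=pl[1]-pl[0];print('ang short T',np.degrees(np.arctan2(d[1],d[0])))
rt=[T(p,64) for p in[(370,222),(438,200),(474,288),(408,312)]];print('red',np.round(rt,1).tolist(),np.mean(rt,0))
rs=[S(p,64) for p in[(367,182),(425,146),(471,180),(418,223)]];print('redS',np.round(rs,1).tolist(),np.mean(rs,0))
bt=[T(p,51) for p in[(155,320),(187,310),(223,405),(195,415)]];print('blue',np.round(bt,1).tolist(),np.mean(bt,0))
bs=[S(p,51) for p in[(213,122),(282,77),(293,87),(230,135)]];print('blueS',np.round(bs,1).tolist(),np.mean(bs,0))
E
```

```text
plateT [[546.5, 172.6, 6.0], [439.6, 123.1, 6.0], [559.3, -137.9, 6.0]] [np.float64(117.80412228873743), np.float64(287.1640812169092)]
plateS [[436.5, 119.6, 6.0], [555.7, -141.9, 6.0], [662.1, -92.3, 6.0]] [np.float64(287.34561208992), np.float64(117.31334706386163)]
ang +y T 114.64381739557889
ang +y S 114.50092570339173
ang short T -155.15313126505052
red [[571.0, 29.4, 64.0], [580.9, 0.6, 64.0], [542.9, -15.3, 64.0], [532.2, 12.6, 64.0]] [556.74256966   6.82657614  64.        ]
redS [[530.9, 13.6, 64.0], [566.0, 25.1, 64.0], [575.5, -5.9, 64.0], [540.8, -22.2, 64.0]] [553.30026714   2.65351408  64.        ]
blue [[529.6, 121.3, 51.0], [534.1, 107.7, 51.0], [493.3, 91.0, 51.0], [488.8, 102.9, 51.0]] [511.47066416 105.72155525  51.        ]
blueS [[486.4, 98.1, 51.0], [529.6, 115.1, 51.0], [531.5, 105.8, 51.0], [490.2, 85.8, 51.0]] [509.41574918 101.18562225  51.        ]
```

```bash
python3 - <<'E'
from h import *
from scipy.spatial.transform import Rotation as R
s=monitor.observe();q=s['tool_rot'];r=R.from_quat([*q[1:],q[0]]);print(r.as_matrix().round(3))
yh=np.array([-.416,.909,0]);xh=np.array([.909,.416,0])
for sg in(1,-1):
    M=np.c_[[0,0,-1],sg*xh,np.cross([0,0,-1],sg*xh)]
    U,_,V=np.linalg.svd(M);M=U@V
    print(sg,np.degrees((R.from_matrix(M)*r.inv()).as_rotvec()).round(1))
print(s['tool_pos'], np.array([555,5,140])-s['tool_pos'])
E
```

```text
[[-0.001  0.298  0.955]
 [-0.002  0.955 -0.298]
 [-1.    -0.002 -0.   ]]
1 [  0.1  -0.1 -48.1]
-1 [1.000e-01 1.000e-01 1.319e+02]
[193.66736894 619.82845189 238.36635549] [ 361.33263106 -614.82845189  -98.36635549]
```

>>> carry_out --commands '[2, -3.4, 0, 0, 0, -4, 5, -8.5, 0, 0, 0, -9, 8, -13.6, 0, 0, 0, -14, 11, -18.7, 0, 0, 0, -19, 14, -23.8, 0, 0, 0, -24, 17, -29, 0, 0, 0, -29, 20, -34, -1, 0, 0, -34, 23, -39, -2, 0, 0, -39, 26, -44.2, -3, 0, 0, -44, 29, -49.3, -4, 0, 0, -48.1]' --jaw 0 --newtons 20

```text
time_s: 1.35
tool_pos: [484.3, 125.1, 198.0]
tool_rot: [0.594, 0.382, 0.595, -0.383]
ft_force: [-0.0, 1.0, -0.1]
grip_width: -0.3
```

>>> carry_out --commands '[2, -3.4, -1, 0, 0, 0, 4, -6.8, -2.5, 0, 0, 0, 5.5, -9.4, -4, 0, 0, 0, 6.6, -11.2, -5.5, 0, 0, 0, 7.1, -12, -7, 0, 0, 0, 7.1, -12, -8, 0, 0, 0, 7.1, -12, -8.8, 0, 0, 0, 7.1, -12, -8.8, 0, 0, 0, 7.1, -12, -8.8, 0, 0, 0, 7.1, -12, -8.8, 0, 0, 0]'

```text
time_s: 2.6
tool_pos: [555.6, 5.4, 110.6]
tool_rot: [0.595, 0.383, 0.595, -0.383]
ft_force: [0.6, 0.4, 1.0]
grip_width: 0.0
```

```bash
python3 - <<'E'
from h import *
s=monitor.observe();print(s['tool_pos'],s['ft_force'])
f=grab('top','top1');g=grab('side','side1')
p=s['tool_pos']-[0,0,8]
print(proj(f,p),proj(g,p))
a=cv2.resize(f['color'][195:325,225:385],None,fx=4.5,fy=4.5,interpolation=cv2.INTER_CUBIC)
b=cv2.resize(g['color'][190:300,235:375],None,fx=5,fy=5,interpolation=cv2.INTER_CUBIC)
cv2.imwrite('pics/tz1.png',a);cv2.imwrite('pics/sz1.png',b)
E
```

```text
[555.61225005   5.38362417 110.62725454] [0.59052923 0.43211928 1.01303911]
[[309.47085743 257.6815205 ]] [[311.22334259 230.55723895]]
```

View pics/tz1.png

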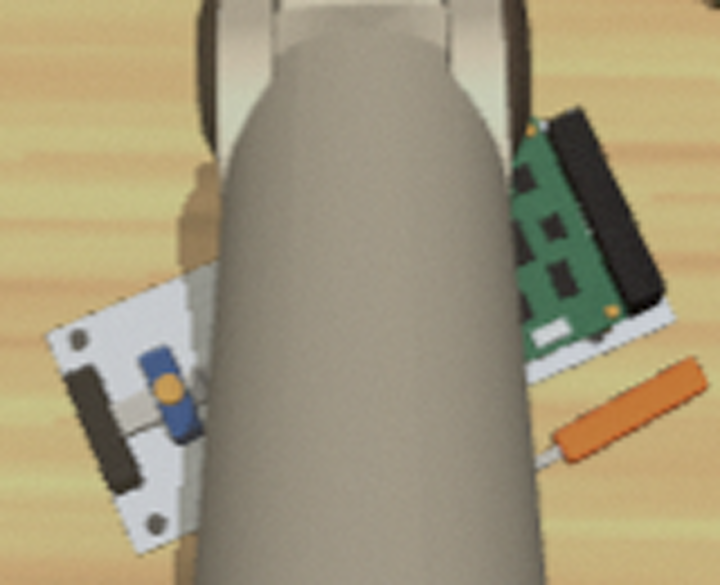

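View pics/sz1.png

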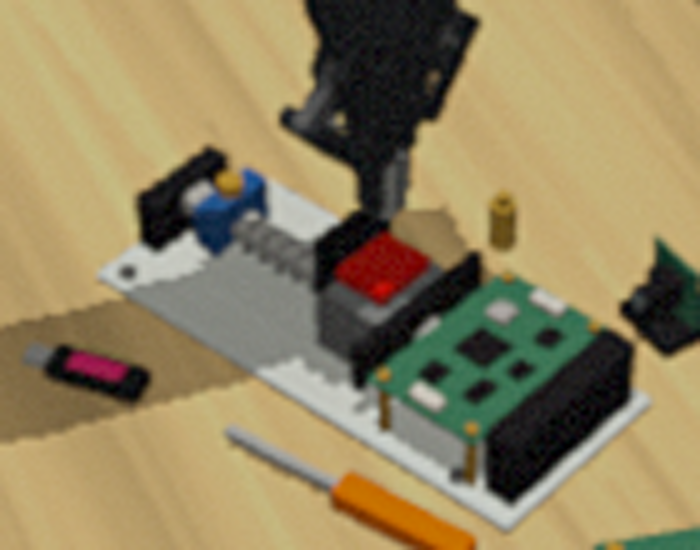

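The side view shows the shut fingertips at about pixel (311,233), above the red pad. That agrees with the projection, so I'll press down now.

>>> carry_out --commands '[0, 0, -1, 0, 0, 0, 0, 0, -2, 0, 0, 0, 0, 0, -2.8, 0, 0, 0, 0, 0, -3.4, 0, 0, 0, 0, 0, -3.8, 0, 0, 0, 0, 0, -4.1, 0, 0, 0, 0, 0, -4.3, 0, 0, 0, 0, 0, -4.4, 0, 0, 0, 0, 0, -4.4, 0, 0, 0, 0, 0, -4.4, 0, 0, 0]'

```text
time_s: 3.95
tool_pos: [555.4, 5.2, 66.6]
tool_rot: [0.594, 0.383, 0.595, -0.383]
ft_force: [-3.2, -0.9, 3.4]
grip_width: -0.1
```

```bash
python3 - <<'E'
from h import *
s=monitor.observe();print(s['tool_pos'],s['ft_force'],s['wrist_torque'])
g=grab('side','side2')
b=cv2.resize(g['color'][190:300,235:375],None,fx=5,fy=5,interpolation=cv2.INTER_CUBIC)
cv2.imwrite('pics/sz2.png',b)
E
```

```text
[555.37112999   5.17516009  66.61861247] [-3.18067273 -0.86802814  3.42277215] [-0.06210503  0.631832   -0.00145415]
```

View pics/sz2.png

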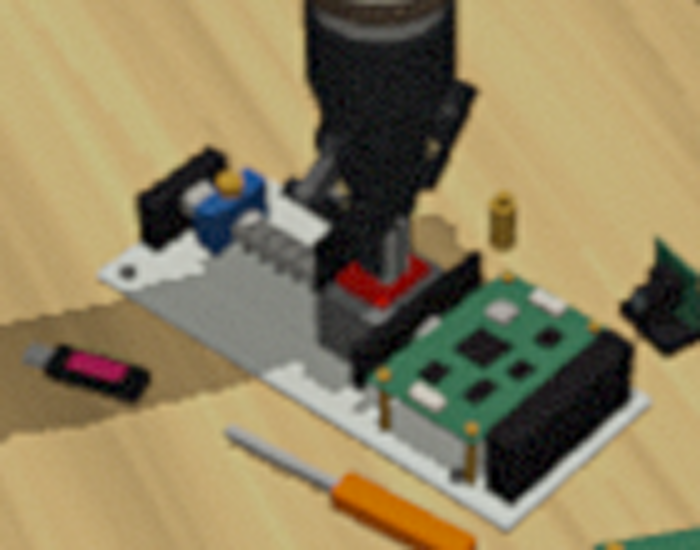

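The fingertips are on the pad near (390,275) in the zoomed crop, about 5 mm down at 3.4 N. I'll press the rest of the way and begin pushing.

>>> carry_out --commands '[0, 0, -0.15, 0, 0, 0, 0, 0, -0.28, 0, 0, 0, 0, 0, -0.28, 0, 0, 0, -0.12, 0.27, -0.28, 0, 0, 0, -0.25, 0.55, -0.28, 0, 0, 0, -0.42, 0.91, -0.28, 0, 0, 0, -0.58, 1.27, -0.28, 0, 0, 0, -0.75, 1.64, -0.28, 0, 0, 0, -0.83, 1.82, -0.28, 0, 0, 0, -0.83, 1.82, -0.28, 0, 0, 0]'

```text
time_s: 5.25
tool_pos: [547.1, 24.2, 63.9]
tool_rot: [0.594, 0.383, 0.595, -0.383]
ft_force: [-0.3, -0.9, 5.1]
grip_width: -0.1
```

```bash
python3 - <<'E'
from h import *
s=monitor.observe();print(s['tool_pos'],s['ft_force'],s['wrist_torque'])
g=grab('side','side3')
b=cv2.resize(g['color'][190:300,235:375],None,fx=5,fy=5,interpolation=cv2.INTER_CUBIC)
cv2.imwrite('pics/sz3.png',b)
E
```

```text
[547.08764744  24.15923415  63.86233843] [-0.3225135  -0.86236507  5.10409105] [-0.14014407 -0.05309005 -0.0225107 ]
```

View pics/sz3.png

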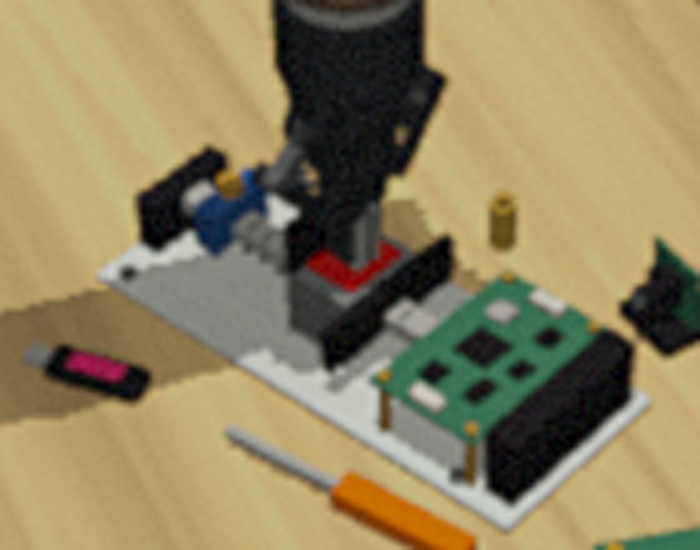

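The jaw is sliding with the pad held down, and the board hasn't moved. I'll keep going.

>>> carry_out --commands '[-0.17, 0.36, 0, 0, 0, 0, -0.42, 0.91, 0, 0, 0, 0, -0.67, 1.46, 0, 0, 0, 0, -0.92, 2.0, 0, 0, 0, 0, -1.17, 2.55, 0, 0, 0, 0, -1.42, 3.1, 0, 0, 0, 0, -1.67, 3.64, 0, 0, 0, 0, -1.87, 4.1, 0, 0, 0, 0, -2.04, 4.46, 0, 0, 0, 0, -2.08, 4.55, 0, 0, 0, 0]'

```text
time_s: 6.55
tool_pos: [526.2, 70.2, 63.9]
tool_rot: [0.594, 0.383, 0.595, -0.383]
ft_force: [1.7, -2.5, 4.9]
grip_width: 0.2
```

```bash
python3 - <<'E'
from h import *
s=monitor.observe();print(s['tool_pos'],s['ft_force'],s['wrist_torque'])
g=grab('side','side4');f=grab('top','top4')
b=cv2.resize(g['color'][190:300,235:375],None,fx=5,fy=5,interpolation=cv2.INTER_CUBIC)
cv2.imwrite('pics/sz4.png',b)
E
```

```text
[526.24910622  70.15128104  63.86252893] [ 1.66222585 -2.45307667  4.85776802] [-0.43511674 -0.4031109  -0.01429853]
```

View pics/sz4.png

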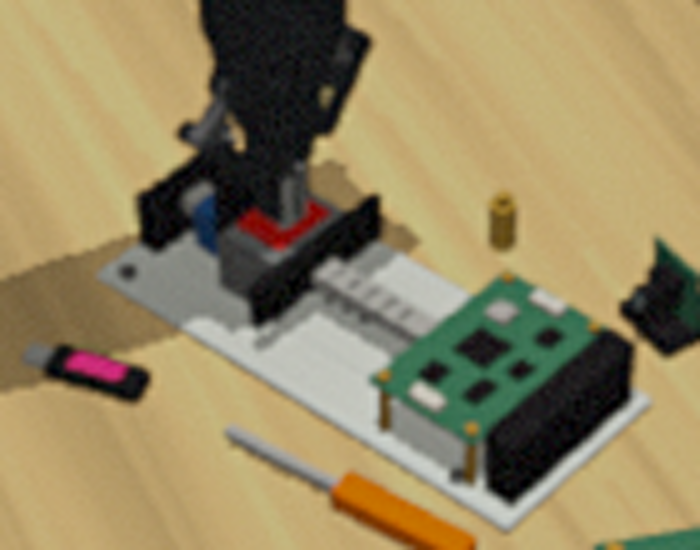

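>>> carry_out --commands '[-0.06, 0.12, 0, 0, 0, 0, -0.12, 0.25, 0, 0, 0, 0, -0.17, 0.37, 0, 0, 0, 0, -0.22, 0.49, 0, 0, 0, 0, -0.27, 0.6, 0, 0, 0, 0, -0.32, 0.7, 0, 0, 0, 0, -0.36, 0.78, 0, 0, 0, 0, -0.38, 0.83, 0, 0, 0, 0, -0.38, 0.83, 0, 0, 0, 0, -0.38, 0.83, 0, 0, 0, 0]'

```text
time_s: 7.9
tool_pos: [522.2, 78.3, 63.8]
tool_rot: [0.594, 0.383, 0.595, -0.383]
ft_force: [1.7, -2.6, 4.9]
grip_width: -0.3
```

```bash
python3 - <<'E'
from h import *
s=monitor.observe();print(s['tool_pos'],s['ft_force'],s['wrist_torque'],s['ft_force']@[-.416,.909,0])
g=grab('side','side5')
b=cv2.resize(g['color'][190:270,245:335],None,fx=8,fy=7,interpolation=cv2.INTER_CUBIC)
cv2.imwrite('pics/sz5.png',b)
E
```

```text
[522.22710703  78.31316103  63.75634078] [ 1.69682273 -2.57494022  4.86197483] [-0.68650455 -0.26576774 -0.01773945] -3.046498910948998
```

View pics/sz5.png

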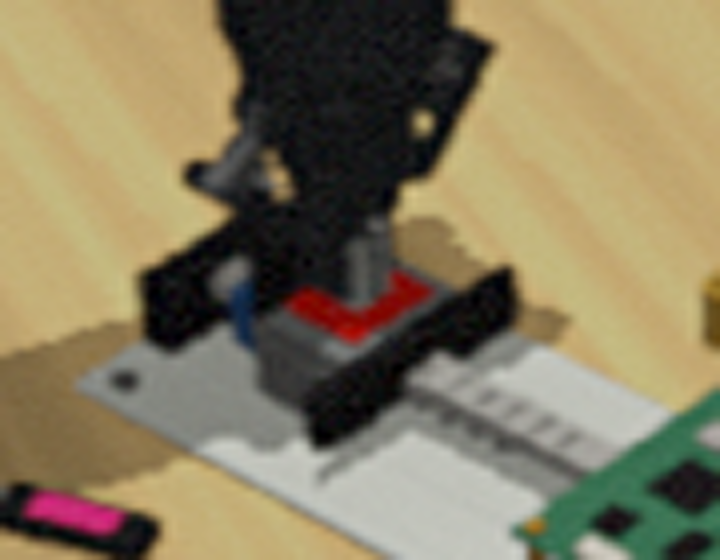

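>>> carry_out --commands '[-0.02, 0.04, 0, 0, 0, 0, -0.04, 0.08, 0, 0, 0, 0, -0.06, 0.12, 0, 0, 0, 0, -0.07, 0.16, 0, 0, 0, 0, -0.09, 0.2, 0, 0, 0, 0, -0.11, 0.24, 0, 0, 0, 0, -0.12, 0.27, 0, 0, 0, 0, -0.12, 0.27, 0, 0, 0, 0, -0.12, 0.27, 0, 0, 0, 0, -0.12, 0.27, 0, 0, 0, 0]'

```text
time_s: 9.2
tool_pos: [521.0, 81.1, 63.8]
tool_rot: [0.594, 0.383, 0.595, -0.383]
ft_force: [2.4, -2.7, 5.0]
grip_width: -0.5
```

>>> carry_out --commands '[-0.01, 0.03, 0, 0, 0, 0, -0.02, 0.06, 0, 0, 0, 0, -0.04, 0.09, 0, 0, 0, 0, -0.05, 0.12, 0, 0, 0, 0, -0.07, 0.15, 0, 0, 0, 0, -0.08, 0.18, 0, 0, 0, 0, -0.08, 0.18, 0, 0, 0, 0, -0.08, 0.18, 0, 0, 0, 0, -0.08, 0.18, 0, 0, 0, 0, -0.08, 0.18, 0, 0, 0, 0]'

```text
time_s: 10.45
tool_pos: [520.4, 82.6, 63.8]
tool_rot: [0.594, 0.383, 0.595, -0.383]
ft_force: [2.5, -4.2, 4.4]
grip_width: -0.2
```

```bash
python3 - <<'E'
from h import *
s=monitor.observe();print(s['tool_pos'],s['ft_force'],s['wrist_torque'],s['ft_force']@[-.416,.909,0])
g=grab('side','side6')
b=cv2.resize(g['color'][190:270,245:335],None,fx=8,fy=7,interpolation=cv2.INTER_CUBIC)
cv2.imwrite('pics/sz6.png',b)
E
```

```text
[520.37899012  82.55812811  63.78333441] [ 2.46561898 -4.24697854  4.40451141] [-0.99958268 -0.51681108 -0.01463288] -4.88620098745112
```

View pics/sz6.png

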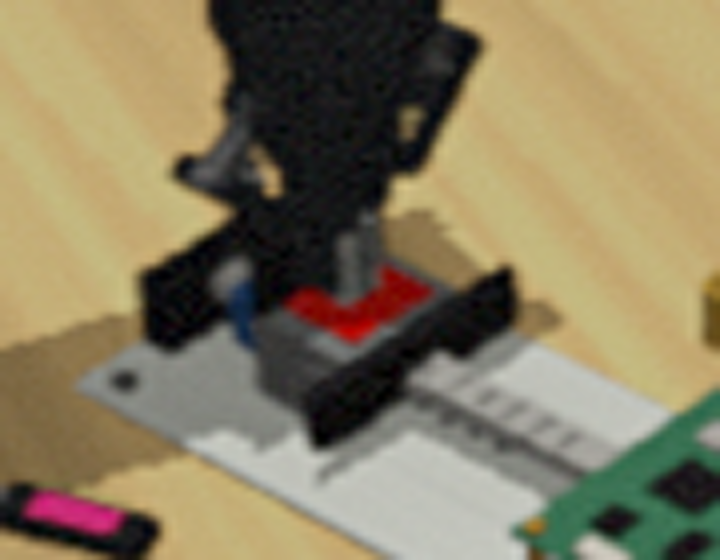

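The jaw hasn't moved between the last two pictures while the fingertip slid on. Either it's at the stop or the pad friction is slipping, so I'll measure which.

```bash
python3 - <<'E'
from h import *
a=[cv2.cvtColor(load(f'side{i}')['color'],cv2.COLOR_BGR2GRAY).astype(np.float32) for i in(4,5,6)]
# patch: lower part of black plate & grey body
for i in(0,1):
    t=a[1][225:256,276:312] 
    r=cv2.matchTemplate(a[[0,2][i]][215:268,262:335],t,cv2.TM_CCOEFF_NORMED);_,m,_,l=cv2.minMaxLoc(r);print(m,l[0]+262-276,l[1]+215-225)
b=cv2.resize(load('side6')['color'][215:250,260:300],None,fx=16,fy=16,interpolation=cv2.INTER_CUBIC);b=cv2.convertScaleAbs(b,alpha=1.8);cv2.imwrite('pics/sz6b.png',b)
E
```

```text
0.9777838587760925 2 1
0.9885664582252502 0 0
```

View pics/sz6b.png

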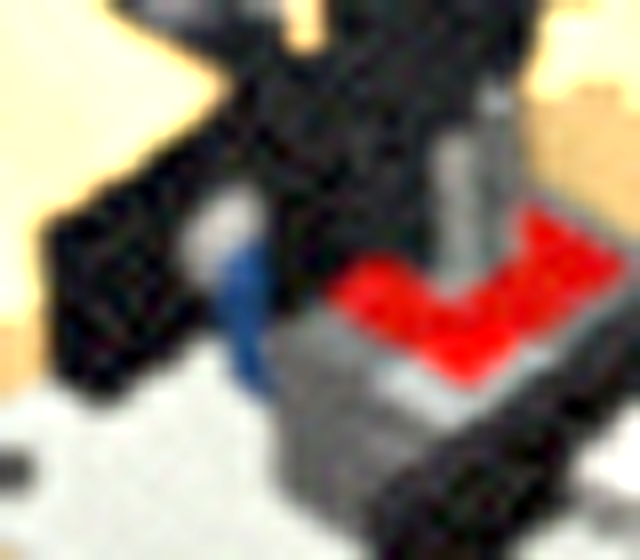

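>>> carry_out --commands '[-0.01, 0.02, 0, 0, 0, 0, -0.02, 0.04, 0, 0, 0, 0, -0.03, 0.06, 0, 0, 0, 0, -0.04, 0.08, 0, 0, 0, 0, -0.04, 0.1, 0, 0, 0, 0, -0.05, 0.12, 0, 0, 0, 0, -0.05, 0.12, 0, 0, 0, 0, -0.05, 0.12, 0, 0, 0, 0, -0.05, 0.12, 0, 0, 0, 0, -0.05, 0.12, 0, 0, 0, 0]'

```text
time_s: 11.75
tool_pos: [520.3, 82.6, 63.8]
tool_rot: [0.594, 0.383, 0.594, -0.383]
ft_force: [3.1, -6.9, 3.4]
grip_width: -0.2
```

>>> carry_out --commands '[-0.04, 0.08, 0, 0, 0, 0, -0.06, 0.14, 0, 0, 0, 0, -0.08, 0.18, 0, 0, 0, 0, -0.1, 0.22, 0, 0, 0, 0, -0.12, 0.26, 0, 0, 0, 0, -0.12, 0.26, 0, 0, 0, 0, -0.12, 0.26, 0, 0, 0, 0, -0.12, 0.26, 0, 0, 0, 0, -0.12, 0.26, 0, 0, 0, 0, -0.12, 0.26, 0, 0, 0, 0]'

```text
time_s: 13.0
tool_pos: [520.3, 82.6, 63.8]
tool_rot: [0.595, 0.383, 0.593, -0.384]
ft_force: [4.0, -9.4, 2.8]
grip_width: -0.1
```

It's solid at the stop: 10 N gives no movement. I'll lift straight up so the jaw isn't dragged forward.

>>> carry_out --commands '[-0.02, 0.05, 0.3, 0, 0, 0, -0.02, 0.04, 0.7, 0, 0, 0, 0, 0, 1.1, 0, 0, 0, 0, 0, 1.6, 0, 0, 0, 0, 0, 2.4, 0, 0, 0, 0, 0, 4, 0, 0, 0, 0, 0, 6.5, 0, 0, 0, 0, 0, 9.5, 0, 0, 0, 0, 0, 12.5, 0, 0, 0, 0, 0, 13, 0, 0, 0]'

```text
time_s: 14.25
tool_pos: [520.9, 84.5, 195.9]
tool_rot: [0.596, 0.384, 0.593, -0.383]
ft_force: [-0.3, 0.5, 0.0]
grip_width: -0.5
```

>>> carry_out --commands '[-1, 4, 1, 0, 0, 0, -3, 9, 2, 0, 0, 0, -5, 14, 3, 0, 0, 0, -7, 19, 4, 0, 0, 0, -9, 24, 5, 0, 0, 0, -11, 29, 5, 0, 0, 0, -13, 33, 5, 0, 0, 0, -14, 35, 5, 0, 0, 0, -14, 35, 5, 0, 0, 0, -14, 35, 5, 0, 0, 0]'

```text
time_s: 15.5
tool_pos: [381.1, 433.0, 245.1]
tool_rot: [0.596, 0.383, 0.593, -0.384]
ft_force: [0.9, 0.7, 0.1]
grip_width: 0.0
```

```bash
python3 - <<'E'
from h import *
s=monitor.observe();print(s['time_s'],s['tool_pos'],s['ft_force'])
f=grab('top','top7');g=grab('side','side7')
a=cv2.resize(f['color'][210:325,225:385],None,fx=5,fy=5,interpolation=cv2.INTER_CUBIC);cv2.imwrite('pics/tz7.png',a)
b=cv2.resize(g['color'][205:300,235:375],None,fx=5.5,fy=5.5,interpolation=cv2.INTER_CUBIC);cv2.imwrite('pics/sz7.png',b)
E
```

```text
15.5 [381.05300165 433.02006124 245.10286665] [0.90734148 0.6781365  0.08895273]
```

View pics/tz7.png

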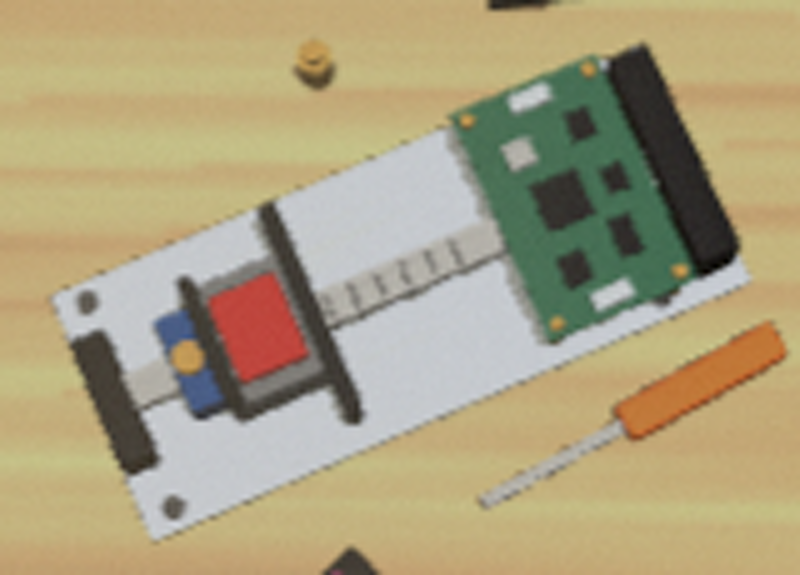

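View pics/sz7.png

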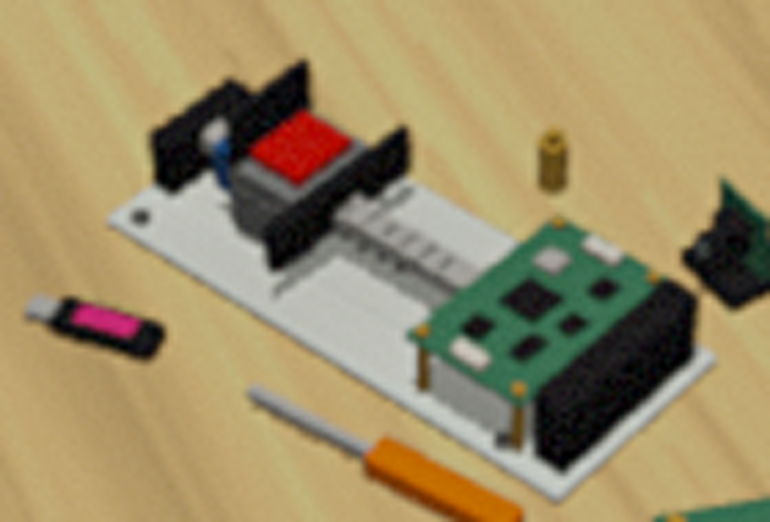

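The top view has the pad at (258,327) in the zoomed crop, against the stop. The board and the other objects are unmoved. I'll check the distance from pad to stop.

```bash
python3 - <<'E'
from h import *
u=np.array([-.416,.909,0])
def cen(f,roi):
    h=cv2.cvtColor(f['color'],cv2.COLOR_BGR2HSV);m=cv2.inRange(h,(0,150,130),(8,255,255));z=np.zeros_like(m);x0,y0,x1,y1=roi;z[y0:y1,x0:x1]=m[y0:y1,x0:x1];M=cv2.moments(z,True)
    return onz(f,M['m10']/M['m00'],M['m01']/M['m00'],64)
for n,r0,r1,b in(('top',(285,235,330,290),(260,255,300,295),(511.47,105.7,51)),('side',(295,225,330,260),(275,220,305,245),(509.4,101.2,51))):
    p=cen(load(n+'0'),r0);q=cen(load(n+'7'),r1);print(n,p,q,'travel',(q-p)@u,'to stop centre',(np.array(b)-q)@u)
a=load('top0')['color'];c=load('top7')['color'];d=cv2.absdiff(a,c).max(2)>40
d=cv2.morphologyEx(d.astype(np.uint8),cv2.MORPH_OPEN,np.ones((2,2)));n,_,st,_=cv2.connectedComponentsWithStats(d);print([s.tolist() for s in st[1:] if s[4]>6])
E
```

```text
top [557.23316971   7.03198731  64.        ] [524.87469052  76.46699458  64.        ] travel 76.57754894954626 to stop centre 32.14915318317827
side [553.97302376   3.29391081  64.        ] [520.80817171  68.25298849  64.        ] travel 72.84438006366835 to stop centre 34.69463289379956
[[293, 238, 38, 44, 886], [261, 252, 38, 44, 821], [0, 288, 299, 192, 23112], [15, 430, 7, 3, 15], [0, 448, 3, 3, 8], [5, 456, 4, 5, 11], [9, 462, 10, 15, 34]]
```

```bash
python3 -c "
from h import *
print(order.sign_off())"
```

```text
the job is handed in; nothing more can be done
None
```

The holder is open: the sliding jaw sits back against the blue stop, and the job was handed in at about 15.6 s of the 32 s allowed. With the gripper shut, I pressed the red pad down about 8 mm and kept it pressed while pushing the jaw back. I then lifted straight up and moved well clear.

Last checks:
- **Stop contact:** before I let go, pushing with about 10 N along the bar gave no further movement.
- **Jaw position:** the top view puts the pad centre 32.1 mm from the stop's centre, where contact should give 32.5 mm, with about 76.6 mm of travel. The side view disagrees by a few mm (34.7 mm and 72.8 mm). It is the coarser view, and the stop is partly hidden in it, so I trusted the force and the top view.
- **Pad and surroundings:** the pad looks up again. Comparing the top pictures from before and after shows changes only at the jaw and in the arm and its shadow. The board is still standing in place, and nothing else shows any movement.
- **Robot:** it is clear of everything, with the force reading back to about zero.

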